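Jog the stick to let the necked bottle roll down

TASK

Let the bottle with the narrow neck roll down to the bottom of its lane of the rack: push the control station's spring-centred stick nearly all the way over to the side of that lane (to the left for the left lane, to the right for the right), hold it there for about two seconds, then let it spring back upright. The straight jar in the other lane must stay behind its gate; do not touch the bottle or the jar, and leave the other things on the bench where they are.

Things in the scene. Friction and masses are not known exactly. Their poses are not given: they have to be found in the camera images.
- console: Control station, a fixed grey box 120 (x) by 170 (y) by 70 mm high, between the robot and the rack; raised black chevrons on its deck point left and right. Origin: centre of its underside. Its x axis points away from the operator (towards the rack side), its y axis to the operator's left, z up; it may be turned up to 20 degrees.
- stick (a joint): Sideways tilt of the stick, rad: 0 upright, positive = to the station's +y (left), negative = to its -y (right), stops at +-0.5. Spring-centred, 1.3 N m per rad (about 5 N at the grip); pivot on the deck's centre, 70 mm above the bench. A gate is level with the lane floor at about 0.25 rad, 6 mm below it at 0.35. The stick also yields fore and aft (same spring, +-0.35), which operates nothing.
- stick_top (a point): Centre of the top of the stick, 130 mm from its pivot (200 mm above the bench when upright). The stick is a black club-shaped grip, 22 to 32 mm thick, over the upper 85 mm; below it a 14 mm shaft and a soft-looking rubber boot, up to 68 mm wide at the deck, that offers no resistance.
- rack: Fixed metal rack, 378 mm wide (y), 222 mm long (x), up to 130 mm high, beyond the station. Two lanes 180 mm wide, centred at y = +93 (left) and -93 mm (right), slope 8 degrees down towards the robot to a padded stop. Origin: at bench height under the point midway between the two gates (bars across the lanes at x = 0). Its x axis points up the slope, away from the robot; y to the left.
- gate_left (a joint): Drop of the left lane's gate, m: 0 = up, a steel bar standing 14 mm above the lane floor; over 0.014 = below the floor, lane open. It drops 56 mm per rad as the stick is tilted left, rises as much when it is tilted right, and comes back to 0 when the stick is let go.
- gate_right (a joint): The same for the right lane's gate, which drops when the stick is tilted right and rises when it is tilted left.
- bottle_center (a point): Glass bottle with a narrow neck, 66 mm in diameter, 165 mm long, lying across a lane behind its gate (left or right lane varies). Point: on its axis, half-way along; about 26 mm up the slope (rack x) at the start and 91 mm down it (rack x = -0.091) once it lies against the stop.
- jar_center (a point): Straight glass jar with a wide lid, 66 mm in diameter, 132 mm long, lying across the other lane behind its gate. Point: on its axis, half-way along.
- spare_bottle: Bystander: bottle standing upright on the bench at the left, 66 mm wide, 200 mm high. Origin: centre of its underside.
- tape_roll: Bystander: cardboard-brown roll lying flat on the bench at the left, 110 mm wide, 48 mm high. Origin: centre of its underside.
- brush: Bystander: brush lying on the bench at the right, 190 mm long. Origin: on its underside.

How it is judged:
On the way:
1. the stick is held over to the side of the necked bottle's lane (past 0.25 rad for a second) (((y of bottle_center in the frame of rack above 0 m and value of joint stick above 0.25 rad) or (y of bottle_center in the frame of rack below 0 m and value of joint stick below -0.25 rad))), for 1 s.
At the end, for the whole second after the job is handed in: The necked bottle lies at rest at the bottom of its lane (its centre 65 to 115 mm below the gate), the jar is still behind its gate (moved under 20 mm) and at rest, and the stick is back upright (within 0.06 rad) (x of bottle_center in the frame of rack between -0.115 and -0.065 m and z of bottle_center in the frame of rack below 0.105 m and (y of bottle_center in the frame of rack between 0.04 and 0.146 m or y of bottle_center in the frame of rack between -0.146 and -0.04 m) and linear speed of each of bottle, jar below 0.03 m/s and distance of jar_center from where it was at the start of the episode below 0.02 m and value of joint stick between -0.06 and 0.06 rad); the robot touches nothing.
It fails at once if the jar is let out or moved (over 30 mm) (distance of jar_center from where it was at the start of the episode above 0.03 m).
It fails at once if the robot touches the bottle or the jar (contact force between any of the fingers, the arm and bottle above 0.5 N or contact force between any of the fingers, the arm and jar above 0.5 N).
It fails at once if another thing on the bench is moved (over 30 mm) (distance of any of spare_bottle, tape_roll, brush from where it was at the start of the episode above 0.03 m).
It also fails if it takes over 40 s, if anything falls off the work surface, if the arm or the gripper's body presses on something with over 40 N, if the wrist force passes 120 N, or if a joint passes its speed limit or range.

ROBOT

A 7-joint arm with a two-finger parallel gripper is mounted at the origin on the work surface. World frame = base frame: x ahead of the robot, y to its left, z up, the work surface at z = 0. Lengths are in m, angles in rad, forces in N, time in s.
With the tool pointing down it reaches from about 0.425 to 0.875 m from the base axis. Payload 4.7 kg.
Tool frame: the origin (TCP) lies midway between the tips of the shut fingers; the grasp point (between the pads) lies 19 mm behind it (ctrl.grip_point_offset is the distance from the TCP to the grasp point, in m); z points along the fingers, y is the line along which they close (so a half turn about z gives the same grasp; the last joint's range is limited). The gripper opens to 87 mm and grips with 3 to 60 N. Pads are 19 mm wide; open, the fingers measure 117 mm over their backs; the gripper's body (75 mm by 190 mm) begins 51 mm behind the grasp point.
Start: joints at [-1.127, 0.321, -0.07, 1.45, 0.023, 1.371, -0.057], TCP at [0.271, 0.591, 0.192] pointing down, gripper open.
Joint ranges: [-2.86, 2.86], [-0.3, 2.09], [-1.38, 1.24], [0.06, 2.45], [-1.56, 4.7], [0.09, 2.05], [-2.69, 2.69]. Speed limits (rad/s): [2.57, 2.57, 3.14, 3.14, 3.14, 3.14, 3.14].

INTERFACE

Orientations are given as a rotation vector (axis times angle).
In Python, from bench import ctrl gives the robot as it stands. The module is installed in compiled form; this text tells all that it offers.
- The arm moves only by the shell command python3 -m handwheel 'ROWS' [OPENING] [FORCE]. ROWS is JSON, a list of rows, each an object of numbers: "x", "y", "z": the shift along the tool's x, y, z in m; "wx", "wy", "wz": the turn, a rotation vector about the tool's x, y, z in degrees. A call has 1 to 10 rows; each row is the pose to reach, as a shift and turn from the pose commanded when the call began, along the tool's axes at that moment; what a row does not reach only later rows make up. A row lasts 1/12 s, in which the tool goes at most 41.7 mm and 7.16 degrees, less where a joint would pass 70% of its speed; a pose out of reach is approached as far as the arm can. A call with a gripper value outside its range is refused whole. OPENING is the finger opening in m, from 0 to 0.087, set as the call begins (- or left out, the last holds). The fingers move at their own pace and stop on an object; FORCE is the grip in N (left out, the last holds). Time passes only in rows, so rows that repeat a pose let the fingers close. It gives the time, the measured TCP pose, the force, the opening and the grip force at its end, in the units of the state.
- ctrl.get_state(): the state, without advancing time (a new reading comes with each control period).
- ctrl.get_image(name): name is "scene" or "top" or "wrist"; returns a dict with "image" (480x640x3 uint8, red, green, blue), "K" (3x3 intrinsics, pixels), "world_to_cam" (4x4, takes a point from world to camera coordinates); the wrist camera has in their place "hand_eye" (4x4, takes a point from camera to tool coordinates, whose origin is the TCP and whose axes are the flange's). Camera axes: x right, y down, z forward; pixel columns grow to the right and rows downward; lengths in m; the calibration is good to about 2 mm. The wrist camera is an equidistant fisheye: a pixel r from the principal point sees the ray r / f radians off the axis. A picture is of the moment at which its call begins: read the wrist's pose just before it. There is no depth.
- ctrl.close_job(): hands the job in; it is judged then, once.
The state is a dict: "time": time; "joint_positions": joint angles; "qd": joint speeds; "joint_torque": joint torques, N m; "position": TCP position; "tool_rot": TCP orientation; "ft_force": force on the tool from outside, world axes, zero at the start; "torque": the same for the moment, N m; "grip_width": opening from 0.0 (shut) to 1.0 (fully open); "grip_force": force on a finger pad.
Only numpy, scipy, OpenCV 4.12 (cv2) and the standard library are available. Lean on these libraries where they do the work, as an engineer would, in place of code of your own. Each camera call takes 0.05 s, during which the arm holds its last target. There are 200 camera calls.

## Working session

There is one attempt and no reset: what is moved stays moved. The work goes in short steps, Python scripts to look and compute and a shell command to move; the robot and the scene stay as the last step left them, time stands still between calls to the robot, and variables do not carry over. Pictures are saved under pics/ and viewed, at most 10 in all, crops included, and the job is handed in when it is done.

```bash
mkdir -p pics; python3 - <<'E'
from bench import ctrl
import cv2,numpy as np
s=ctrl.get_state();print(s['time'],s['position'],s['tool_rot'],s['grip_width'])
for n in('scene','top'):
    d=ctrl.get_image(n);cv2.imwrite(f'pics/{n}0.png',d['image'][...,::-1]);np.savez(f'{n}.npz',K=d['K'],T=d['world_to_cam']);print(d['K'].tolist(),np.round(d['world_to_cam'],3).tolist())
E
```

```text
0.0 [0.27063359 0.59029971 0.19075621] [-6.69843152e-01 -3.06901251e+00  2.99290998e-03] 1.0046237216516105
[[483.9249837259266, 0.0, 327.0075978220461], [0.0, 483.9249837259266, 238.05317758945858], [0.0, 0.0, 1.0]] [[0.797, 0.604, 0.009, -0.445], [0.399, -0.516, -0.759, -0.132], [-0.454, 0.608, -0.652, 1.571], [0.0, 0.0, 0.0, 1.0]]
[[511.4775741911443, 0.0, 312.18507283552105], [0.0, 511.4775741911443, 240.23343807257265], [0.0, 0.0, 1.0]] [[0.125, -0.992, 0.004, -0.056], [-0.971, -0.123, -0.203, 0.577], [0.201, 0.021, -0.979, 1.161], [0.0, 0.0, 0.0, 1.0]]
```

View pics/scene0.png

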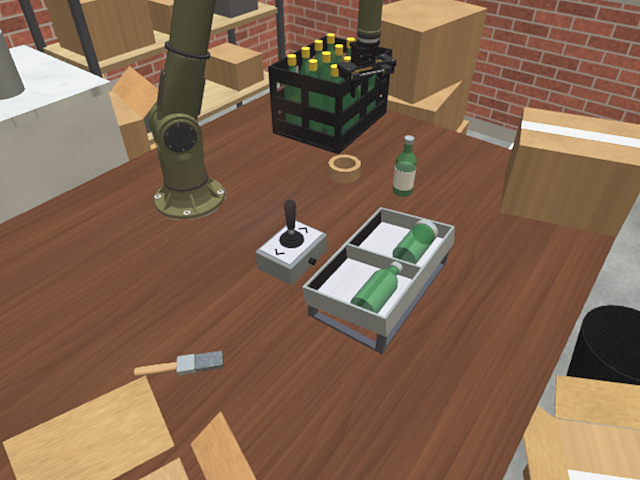

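View pics/top0.png

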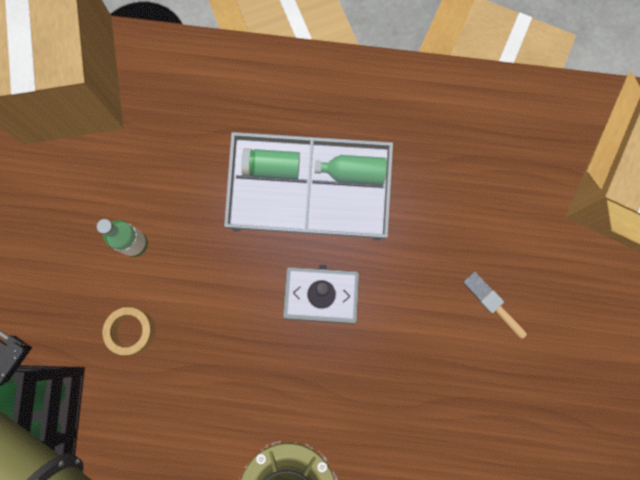

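The top view shows the necked bottle in the right lane (315–387, 170) and the jar in the left one (243–300, 164), so the stick goes right (-y). The console deck corners are at about (288,268), (358,271), (356,322) and (285,319), and the stick top is near (322,287) in top and (290,203) in scene.

```bash
cat > h.py <<'E'
import numpy as np
def ray(n,u,v):
    d=np.load(n+'.npz');T=d['T'];c=-T[:3,:3].T@T[:3,3]
    return c,T[:3,:3].T@np.linalg.inv(d['K'])@[u,v,1]
def at(n,u,v,z):
    c,r=ray(n,u,v);return c+r*(z-c[2])/r[2]
E
python3 - <<'E'
from h import *
from scipy.spatial.transform import Rotation as R
P=[at('top',u,v,.07) for u,v in((288,268),(358,271),(356,322),(285,319))]
print(np.round(P,3).tolist(),np.mean(P,0))
for a,b in((0,1),(3,2),(3,0),(2,1)):
    d=P[b]-P[a];print(np.linalg.norm(d),np.degrees(np.arctan2(d[1],d[0])))
print(at('top',322,287,.2),at('scene',290,203,.2))
(c1,r1),(c2,r2)=ray('top',322,287),ray('scene',290,203)
k=np.linalg.lstsq(np.c_[r1,-r2],c2-c1,rcond=None)[0];print(c1+k[0]*r1,c2+k[1]*r2)
for u,v in((234,133),(392,142),(388,237),(227,229)):print(at('top',u,v,.115))
for u,v in((127,240),(127,331)):print(at('top',u,v,.04))
print(R.from_rotvec([-.6698,-3.069,.003]).as_matrix().round(3).tolist())
E
```

```text
[[0.504, 0.064, 0.07], [0.518, -0.099, 0.07], [0.4, -0.107, 0.07], [0.386, 0.055, 0.07]] [ 0.45193187 -0.02186449  0.07      ]
0.16373496795997292 -85.24728236324728
0.16275059388220658 -85.1878005825889
0.11813705554636147 4.407620860433443
0.11797814389972988 3.9290284369416275
[ 0.45483786 -0.01907063  0.2       ] [ 0.4581733  -0.02463358  0.2       ]
[ 0.4553276  -0.01910933  0.19575186] [ 0.45419988 -0.02025094  0.19563226]
[0.80238471 0.23213165 0.115     ]
[ 0.82743498 -0.14266941  0.115     ]
[ 0.59691517 -0.15523021  0.115     ]
[0.56912005 0.21149345 0.115     ]
[0.52712952 0.46168913 0.04      ]
[0.31382762 0.41875357 0.04      ]
[[-0.909, 0.417, -0.001], [0.417, 0.909, -0.002], [-0.0, -0.002, -1.0]]
```

```bash
python3 - <<'E'
import cv2
for n,(x,y) in(('top',(270,255)),('scene',(240,190))):
    i=cv2.imread(f'pics/{n}0.png')[y:y+90,x:x+105];i=cv2.resize(i,None,fx=4,fy=4,interpolation=2)
    cv2.imwrite(f'pics/{n}c.png',i)
a=cv2.imread('pics/topc.png');b=cv2.imread('pics/scenec.png')
cv2.imwrite('pics/crop.png',cv2.hconcat([a[:,:400],b[:,:400]]))
E
```

```text
(no output)
```

View pics/crop.png

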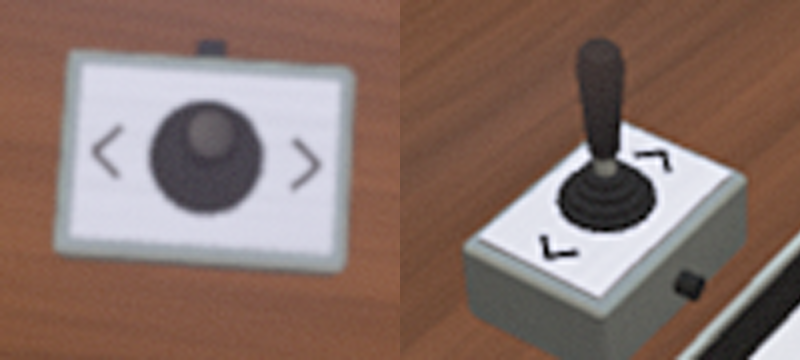

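The crops confirm it: stick top at about (0.453, -0.021, 0.2), console turned about 4.5°. I'll straddle the stick with open fingers that close along the console's y, and push right with the left finger. First raise and travel.

```bash
python3 -m handwheel '[{"z":-0.04},{"z":-0.08},{"z":-0.12},{"z":-0.14,"wz":-7},{"x":-0.03,"y":-0.023,"z":-0.14,"wz":-14},{"x":-0.06,"y":-0.046,"z":-0.14,"wz":-21},{"x":-0.09,"y":-0.069,"z":-0.14,"wz":-29},{"x":-0.12,"y":-0.092,"z":-0.14,"wz":-29},{"x":-0.15,"y":-0.115,"z":-0.14,"wz":-29},{"x":-0.18,"y":-0.138,"z":-0.14,"wz":-29}]' 0.075 20; cat > w.py <<'E'
from bench import ctrl
import numpy as np
from scipy.spatial.transform import Rotation as R
s=ctrl.get_state();M=R.from_rotvec(s['tool_rot']).as_matrix();p=np.array(s['position'])
print(s['time'],p.round(4),M.round(3).tolist(),np.round(s['joint_positions'],2),np.round(s['ft_force'],1))
for t in([.45,.2,.33],[.453,-.021,.3],[.453,-.021,.15]):print(t,(M.T@(np.array(t)-p)).round(3))
E
python3 w.py
```

```text
0.1 [0.2707 0.5904 0.1909] [[-0.909, 0.417, -0.001], [0.417, 0.909, -0.002], [-0.0, -0.002, -1.0]] [-1.13  0.32 -0.07  1.45  0.02  1.37 -0.06] [-0.7  1.1  1. ]
[0.45, 0.2, 0.33] [-0.326 -0.28  -0.139]
[0.453, -0.021, 0.3] [-0.42  -0.48  -0.108]
[0.453, -0.021, 0.15] [-0.42  -0.48   0.042]invalid input at $[0]: expected keys x, y, z, wx, wy, wz
```

All six keys are needed in each row.

```bash
python3 -m handwheel '[{"x":0,"y":0,"z":-0.04,"wx":0,"wy":0,"wz":0},{"x":0,"y":0,"z":-0.08,"wx":0,"wy":0,"wz":0},{"x":0,"y":0,"z":-0.12,"wx":0,"wy":0,"wz":0},{"x":0,"y":0,"z":-0.14,"wx":0,"wy":0,"wz":-7},{"x":-0.03,"y":-0.023,"z":-0.14,"wx":0,"wy":0,"wz":-14},{"x":-0.06,"y":-0.046,"z":-0.14,"wx":0,"wy":0,"wz":-21},{"x":-0.09,"y":-0.069,"z":-0.14,"wx":0,"wy":0,"wz":-29},{"x":-0.12,"y":-0.092,"z":-0.14,"wx":0,"wy":0,"wz":-29},{"x":-0.15,"y":-0.115,"z":-0.14,"wx":0,"wy":0,"wz":-29},{"x":-0.18,"y":-0.138,"z":-0.14,"wx":0,"wy":0,"wz":-29}]' 0.075 20; python3 w.py
```

```text
time: 0.93
position: [0.3775, 0.3885, 0.3315]
tool_rot: [0.12, -3.139, 0.001]
ft_force: [1.4, 0.1, 0.3]
grip_width: 0.861
grip_force: 0.0
0.9333 [0.3775 0.3885 0.3315] [[-0.997, -0.076, -0.0], [-0.076, 0.997, -0.0], [0.0, -0.0, -1.0]] [-0.85  0.06  0.01  1.48 -0.    1.6   0.8 ] [1.4 0.1 0.3]
[0.45, 0.2, 0.33] [-0.058 -0.193  0.002]
[0.453, -0.021, 0.3] [-0.044 -0.414  0.032]
[0.453, -0.021, 0.15] [-0.044 -0.414  0.182]
```

```bash
python3 -m handwheel '[{"x":-0.03,"y":-0.035,"z":0,"wx":0,"wy":0,"wz":0},{"x":-0.05,"y":-0.07,"z":0,"wx":0,"wy":0,"wz":0},{"x":-0.05,"y":-0.11,"z":0,"wx":0,"wy":0,"wz":0},{"x":-0.05,"y":-0.15,"z":0,"wx":0,"wy":0,"wz":0},{"x":-0.05,"y":-0.19,"z":0,"wx":0,"wy":0,"wz":0},{"x":-0.05,"y":-0.23,"z":0,"wx":0,"wy":0,"wz":0},{"x":-0.048,"y":-0.27,"z":0,"wx":0,"wy":0,"wz":0},{"x":-0.046,"y":-0.31,"z":0,"wx":0,"wy":0,"wz":0},{"x":-0.044,"y":-0.35,"z":0,"wx":0,"wy":0,"wz":0},{"x":-0.044,"y":-0.39,"z":0.01,"wx":0,"wy":0,"wz":0}]'
python3 -m handwheel '[{"x":0,"y":-0.024,"z":0.02,"wx":0,"wy":0,"wz":0},{"x":0,"y":-0.024,"z":0.03,"wx":0,"wy":0,"wz":0},{"x":0,"y":-0.024,"z":0.03,"wx":0,"wy":0,"wz":0},{"x":0,"y":-0.024,"z":0.03,"wx":0,"wy":0,"wz":0}]' >/dev/null; python3 w.py
python3 - <<'E'
from bench import ctrl
import cv2,numpy as np
d=ctrl.get_image('wrist');print(d['K'].tolist(),np.array(d['hand_eye']).round(4).tolist())
cv2.imwrite('pics/w1.png',d['image'][...,::-1])
E
```

```text
time: 1.77
position: [0.4508, 0.003, 0.3232]
tool_rot: [-0.12, 3.136, 0.002]
ft_force: [2.4, -0.1, 0.1]
grip_width: 0.86
grip_force: 0.0
2.1 [ 0.452  -0.0181  0.2914] [[-0.997, -0.077, -0.001], [-0.077, 0.997, 0.0], [0.001, 0.001, -1.0]] [-0.49 -0.16  0.41  1.76  0.06  1.53  1.57] [ 0.3 -0.   1.8]
[0.45, 0.2, 0.33] [-0.015  0.218 -0.038]
[0.453, -0.021, 0.3] [-0.001 -0.003 -0.009]
[0.453, -0.021, 0.15] [-0.001 -0.003  0.141]
[[371.64829954431775, 0.0, 322.4598351142481], [0.0, 371.64829954431775, 238.34780256064505], [0.0, 0.0, 1.0]] [[0.0008, -0.9657, -0.2596, 0.0709], [1.0, 0.0007, 0.0004, -0.0013], [-0.0002, -0.2596, 0.9657, -0.1931], [0.0, 0.0, 0.0, 1.0]]
```

View pics/w1.png

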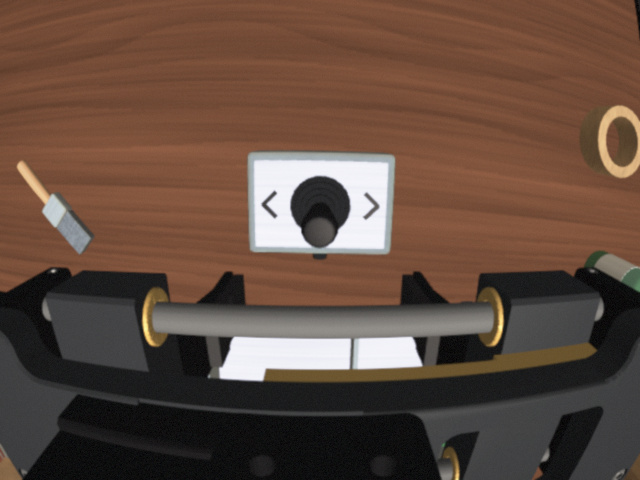

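The wrist picture shows the stick top at (319,230), which puts it within 1 mm in x and -3 mm in y of the tool, matching the earlier estimate. Descend.

```bash
python3 -m handwheel '[{"x":0,"y":-0.003,"z":0.03,"wx":0,"wy":0,"wz":0},{"x":0,"y":-0.003,"z":0.06,"wx":0,"wy":0,"wz":0},{"x":0,"y":-0.003,"z":0.09,"wx":0,"wy":0,"wz":0},{"x":0,"y":-0.003,"z":0.115,"wx":0,"wy":0,"wz":0},{"x":0,"y":-0.003,"z":0.135,"wx":0,"wy":0,"wz":0},{"x":0,"y":-0.003,"z":0.14,"wx":0,"wy":0,"wz":0},{"x":0,"y":-0.003,"z":0.14,"wx":0,"wy":0,"wz":0},{"x":0,"y":-0.003,"z":0.14,"wx":0,"wy":0,"wz":0}]'; python3 w.py
```

```text
time: 2.82
position: [0.4537, -0.0212, 0.1532]
tool_rot: [-0.122, 3.137, -0.0]
ft_force: [0.2, 0.2, 0.4]
grip_width: 0.863
grip_force: 0.0
2.8167 [ 0.4537 -0.0212  0.1532] [[-0.997, -0.078, 0.002], [-0.078, 0.997, 0.0], [-0.002, -0.0, -1.0]] [-0.48 -0.1   0.44  1.98  0.04  1.25  1.6 ] [0.2 0.2 0.4]
[0.45, 0.2, 0.33] [-0.014  0.221 -0.177]
[0.453, -0.021, 0.3] [ 0.     0.    -0.147]
[0.453, -0.021, 0.15] [0.001 0.    0.003]
```

```bash
python3 -m handwheel '[{"x":0,"y":-0.015,"z":0,"wx":0,"wy":0,"wz":0},{"x":0,"y":-0.025,"z":0,"wx":0,"wy":0,"wz":0},{"x":0,"y":-0.035,"z":0,"wx":0,"wy":0,"wz":0},{"x":0,"y":-0.045,"z":0,"wx":0,"wy":0,"wz":0},{"x":0,"y":-0.053,"z":0,"wx":0,"wy":0,"wz":0},{"x":0,"y":-0.06,"z":0,"wx":0,"wy":0,"wz":0},{"x":0,"y":-0.06,"z":0,"wx":0,"wy":0,"wz":0},{"x":0,"y":-0.06,"z":0,"wx":0,"wy":0,"wz":0},{"x":0,"y":-0.06,"z":0,"wx":0,"wy":0,"wz":0},{"x":0,"y":-0.06,"z":0,"wx":0,"wy":0,"wz":0}]'; python3 - <<'E'
from bench import ctrl
import cv2
a=ctrl.get_image('scene')['image'][150:350,220:480,::-1];b=ctrl.get_image('top')['image'][120:350,200:420,::-1]
cv2.imwrite('pics/h1.png',cv2.hconcat([cv2.resize(a,(400,308)),cv2.resize(b,(295,308))]))
E
```

```text
time: 3.65
position: [0.4574, -0.0813, 0.152]
tool_rot: [-0.121, 3.139, 0.0]
ft_force: [-0.8, 2.7, 0.7]
grip_width: 0.865
grip_force: 1.6
```

View pics/h1.png

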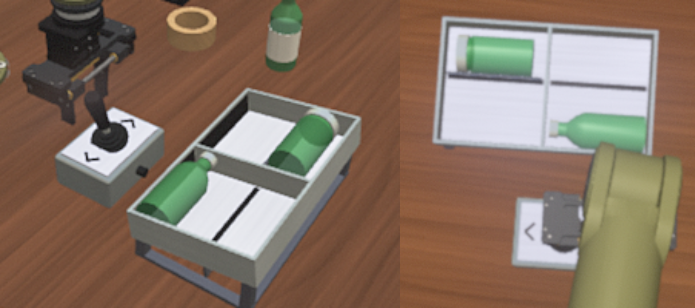

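The bottle has already rolled to the bottom of the right lane (at (600,130) in the right half) and the jar is unmoved. The force is lower than I expected, so I'll check the tilt from a close crop while holding.

```bash
python3 w.py | head -1; python3 - <<'E'
from bench import ctrl
import cv2
from h import *
a=ctrl.get_image('scene')['image'][175:275,230:360,::-1]
cv2.imwrite('pics/h2.png',cv2.resize(a,None,fx=5,fy=5,interpolation=2))
d=np.load('scene.npz')
for t in(.25,.35,.42,.5):
    q=np.array([.453,-.021,.07])+.13*np.array([.078*np.sin(t),-.997*np.sin(t),np.cos(t)])
    c=d['T'][:3,:3]@q+d['T'][:3,3];u=d['K']@c/c[2];print(t,(u[:2]-[230,175])*5)
E
```

```text
3.75 [ 0.4573 -0.0813  0.1519] [[-0.997, -0.077, 0.0], [-0.077, 0.997, 0.0], [-0.0, 0.0, -1.0]] [-0.42 -0.08  0.52  1.96  0.04  1.24  1.73] [-0.3  3.5  0.5]
0.25 [259.10906622 171.52100113]
0.35 [244.49025837 190.40377538]
0.42 [234.580857   204.61861765]
0.5 [223.67615653 221.7497875 ]
```

View pics/h2.png

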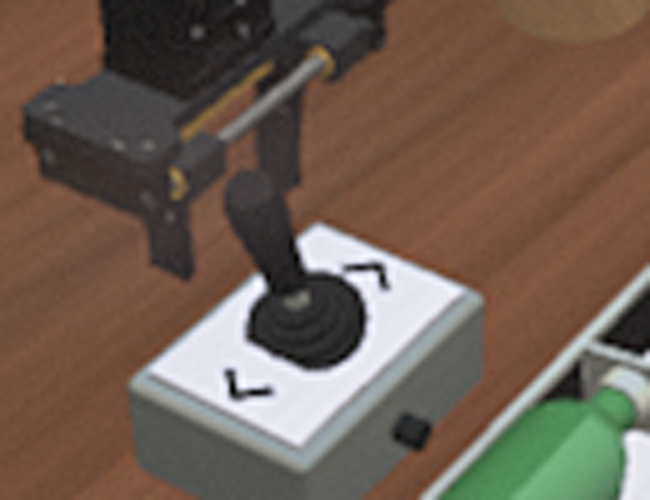

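The stick top at about (250,183) means roughly 0.31 rad of tilt. Push 8 mm further and hold.

```bash
python3 -m handwheel '[{"x":0,"y":-0.004,"z":0,"wx":0,"wy":0,"wz":0},{"x":0,"y":-0.008,"z":0,"wx":0,"wy":0,"wz":0},{"x":0,"y":-0.008,"z":0,"wx":0,"wy":0,"wz":0},{"x":0,"y":-0.008,"z":0,"wx":0,"wy":0,"wz":0},{"x":0,"y":-0.008,"z":0,"wx":0,"wy":0,"wz":0},{"x":0,"y":-0.008,"z":0,"wx":0,"wy":0,"wz":0},{"x":0,"y":-0.008,"z":0,"wx":0,"wy":0,"wz":0},{"x":0,"y":-0.008,"z":0,"wx":0,"wy":0,"wz":0},{"x":0,"y":-0.008,"z":0,"wx":0,"wy":0,"wz":0},{"x":0,"y":-0.008,"z":0,"wx":0,"wy":0,"wz":0}]'
python3 -m handwheel '[{"x":0,"y":0,"z":0,"wx":0,"wy":0,"wz":0},{"x":0,"y":0,"z":0,"wx":0,"wy":0,"wz":0},{"x":0,"y":0,"z":0,"wx":0,"wy":0,"wz":0},{"x":0,"y":0,"z":0,"wx":0,"wy":0,"wz":0},{"x":0,"y":0,"z":0,"wx":0,"wy":0,"wz":0},{"x":0,"y":0,"z":0,"wx":0,"wy":0,"wz":0},{"x":0,"y":0,"z":0,"wx":0,"wy":0,"wz":0},{"x":0,"y":0,"z":0,"wx":0,"wy":0,"wz":0},{"x":0,"y":0,"z":0,"wx":0,"wy":0,"wz":0},{"x":0,"y":0,"z":0,"wx":0,"wy":0,"wz":0}]'
python3 -m handwheel '[{"x":0,"y":0.01,"z":0,"wx":0,"wy":0,"wz":0},{"x":0,"y":0.02,"z":0,"wx":0,"wy":0,"wz":0},{"x":0,"y":0.03,"z":0,"wx":0,"wy":0,"wz":0},{"x":0,"y":0.04,"z":0,"wx":0,"wy":0,"wz":0},{"x":0,"y":0.05,"z":0,"wx":0,"wy":0,"wz":0},{"x":0,"y":0.06,"z":0,"wx":0,"wy":0,"wz":0},{"x":0,"y":0.068,"z":0,"wx":0,"wy":0,"wz":0},{"x":0,"y":0.068,"z":0,"wx":0,"wy":0,"wz":0},{"x":0,"y":0.068,"z":0,"wx":0,"wy":0,"wz":0}]'
python3 w.py
```

```text
time: 4.63
position: [0.4579, -0.0897, 0.1519]
tool_rot: [-0.12, 3.139, 0.0]
ft_force: [-1.1, 4.8, -0.2]
grip_width: 0.863
grip_force: 1.7
time: 5.47
position: [0.4579, -0.0898, 0.1519]
tool_rot: [-0.12, 3.139, 0.0]
ft_force: [0.1, 3.4, 0.2]
grip_width: 0.865
grip_force: 1.7
time: 6.22
position: [0.4527, -0.0218, 0.1518]
tool_rot: [-0.122, 3.139, -0.001]
ft_force: [-0.5, -0.1, -0.4]
grip_width: 0.859
grip_force: 0.0
6.2167 [ 0.4527 -0.0218  0.1518] [[-0.997, -0.077, 0.0], [-0.077, 0.997, -0.001], [-0.0, -0.001, -1.0]] [-0.48 -0.1   0.44  1.98  0.04  1.25  1.6 ] [-0.5 -0.1 -0.4]
[0.45, 0.2, 0.33] [-0.015  0.221 -0.178]
[0.453, -0.021, 0.3] [-0.     0.001 -0.148]
[0.453, -0.021, 0.15] [-0.     0.001  0.002]
```

Centred again with zero force. Lift clear and check.

```bash
python3 -m handwheel '[{"x":0,"y":0,"z":-0.03,"wx":0,"wy":0,"wz":0},{"x":0,"y":0,"z":-0.06,"wx":0,"wy":0,"wz":0},{"x":0,"y":0,"z":-0.1,"wx":0,"wy":0,"wz":0},{"x":0,"y":0,"z":-0.13,"wx":0,"wy":0,"wz":0},{"x":0,"y":0,"z":-0.15,"wx":0,"wy":0,"wz":0},{"x":0,"y":0,"z":-0.15,"wx":0,"wy":0,"wz":0},{"x":0,"y":0,"z":-0.15,"wx":0,"wy":0,"wz":0},{"x":0,"y":0,"z":-0.15,"wx":0,"wy":0,"wz":0},{"x":0,"y":0,"z":-0.15,"wx":0,"wy":0,"wz":0},{"x":0,"y":0,"z":-0.15,"wx":0,"wy":0,"wz":0}]'; python3 - <<'E'
from bench import ctrl
import cv2
cv2.imwrite('pics/e1.png',cv2.resize(ctrl.get_image('scene')['image'][120:360,200:500,::-1],(750,600)))
E
```

```text
time: 7.05
position: [0.452, -0.0222, 0.3005]
tool_rot: [0.119, -3.137, 0.001]
ft_force: [0.4, 0.2, 0.9]
grip_width: 0.863
grip_force: 0.0
```

View pics/e1.png

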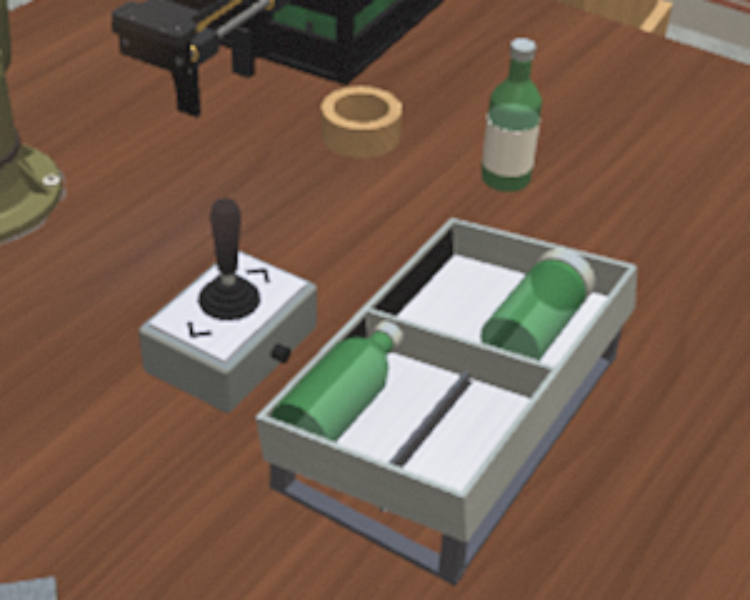

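The stick is upright (top at (226,205)), the bottle lies at the stop (335,390), the jar is still behind its gate (540,305), and the gripper is clear of everything.

```bash
python3 -c "
from bench import ctrl
print(ctrl.close_job())"
```

```text
the job is handed in; nothing more can be done
None
```

The job is handed in (no verdict came back): the necked bottle lies at the bottom of the right lane, the jar is still behind its gate, the stick is back upright after being held right for about two seconds, and the gripper is clear.

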